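Clear the trimming board for the next drone frame

TASK

Get the trimming board ready for the next frame plate: pull the scraper out of its garage by the end that sticks out, let go of it standing on the blue mat, and take it again by its orange handle. Use it to wipe all five loose chips along the board into the black catch tray, not touching them with the fingers, and only then push the red pin down flush with the underside of the scraper. Finally stand the scraper back on the open part of the blue mat, clear of the garage, and leave the other things on the bench alone.

Things in the scene. Friction and masses are not known exactly. Their poses are not given: they have to be found in the camera images.
- board: fixed grey trimming board, 240 (x) x 234 (y) x 50 mm high; origin under its centre at table level, z up. Flat top at z = 50 mm. Aluminium rails 12 mm wide, 12 mm high run along x on both y edges, leaving a lane 210 mm wide (y -105 to +105 mm), open at the +x end (x = +120 mm), where the catch tray adjoins. The red pin is at x = -95, y = 0 mm
- tray (a point): middle of the floor of the black catch tray, fixed to the board's +x end, 182 mm from the board's centre; inside 125 mm (board x, from 120 to 245 mm) x 224 mm (y), floor 4 mm and wall tops 40 mm above the table, so lower than the board's top
- pin: red round stop pin, 18 mm in diameter, standing upright 11 to 14 mm proud of the board's top at the start, near the board's -x end; origin at the centre of its top face. It slides straight down into the board until flush (top at board z = 50 mm); stiff, about 7 N, and it stays where it is pushed
- dock: fixed blue mat, 3 mm thick, 200 mm wide (y), from x = -255 to +135 mm, with a low aluminium garage on its +x part; origin at table level under the middle of the garage's open mouth; the bare mat lies to -x (towards the robot). Garage: 132 mm deep, inside 66 mm, outside 78 mm wide, roof underside 84 mm and roof top 90 mm above the mat
- mat (a point): middle of the bare part of the blue mat, on its top, 125 mm in front of the garage mouth
- scraper: loose scraper, 0.22 kg: white bar 190 (x) x 26 (y) x 40 mm high on a black rubber foot, with an orange handle block 48 (x) x 24 (y) x 36 mm high on the middle of its top (76 mm high in all). Origin at the centre of the foot's underside, z up. It starts standing lengthwise in the garage, only its -x end sticking out by about 70 mm, the handle under the roof
- scraper_handle (a point): middle of the scraper's orange handle, 60 mm above the underside of the foot
- chip0: yellow chip, 30x16x8 mm, lying loose in the lane of the board; origin at the middle of its underside
- chip1: red L-shaped chip, about 26x19x8 mm, lying loose in the lane of the board; origin at the middle of its underside
- chip2: green chip, 30x16x8 mm, lying loose in the lane of the board; origin at the middle of its underside
- chip3: white L-shaped chip, about 26x19x8 mm, lying loose in the lane of the board; origin at the middle of its underside
- chip4: yellow chip, 30x16x8 mm, lying loose in the lane of the board; origin at the middle of its underside
- drone: bystander, to be left alone: small four-motor drone frame, black, 150 mm across, 38 mm high; origin at the centre of its underside
- battery: bystander, to be left alone: black battery pack with yellow band, 75x36x28 mm; origin at the centre of its underside
- spool: bystander, to be left alone: steel solder spool on end, 56 mm diameter, 40 mm high; origin at the centre of its underside
- cutters: bystander, to be left alone: red-handled side cutters lying flat, 140 mm long; origin at the centre of its underside
- screwdriver: bystander, to be left alone: blue-handled screwdriver, 170 mm long, lying flat; origin at the centre of its underside
- jar: bystander, to be left alone: closed jar of screws, 52 mm diameter, 60 mm high; origin at the centre of its underside
Mind the look-alikes: they are no part of the job. Of the things shaped like the scraper, the white one is meant.

How it is judged (in metres and radians):
On the way, in this order (a step that is already met when the one before it is completed fails the run):
1. the scraper is out of the garage, standing on the mat and let go (x of scraper in the frame of dock between -0.22 and -0.05 m and y of scraper in the frame of dock between -0.1 and 0.1 m and z of scraper in the frame of dock below 0.01 m and angle between scraper's own z axis and vertical below 0.15 rad and contact force between the fingers and scraper below 0.1 N), for 0.2 s.
2. the scraper, held by its handle, is down on the board (contact force between the fingers and scraper above 1 N and x of the grasp point in the frame of scraper between -0.035 and 0.035 m and x of scraper in the frame of board between -0.13 and 0.13 m and y of scraper in the frame of board between -0.06 and 0.06 m and z of scraper in the frame of board below 0.057 m), for 0.1 s.
3. all five chips are in the catch tray (x of chip0 in the frame of board between 0.12 and 0.25 m and y of chip0 in the frame of board between -0.116 and 0.116 m and z of each of chip0, chip1, chip2, chip3, chip4 in the frame of board below 0.047 m and x of chip1 in the frame of board between 0.12 and 0.25 m and y of chip1 in the frame of board between -0.116 and 0.116 m and x of chip2 in the frame of board between 0.12 and 0.25 m and y of chip2 in the frame of board between -0.116 and 0.116 m and x of chip3 in the frame of board between 0.12 and 0.25 m and y of chip3 in the frame of board between -0.116 and 0.116 m and x of chip4 in the frame of board between 0.12 and 0.25 m and y of chip4 in the frame of board between -0.116 and 0.116 m), for 0.2 s.
4. the red pin is pushed flush with the scraper (z of pin in the frame of board below 0.053 m and contact force between scraper and pin above 0.5 N), for 0.04 s.
At the end, for the whole second after the job is handed in: All five chips lie in the catch tray below the board's top, the red pin is at most 3 mm proud of the board, and the scraper stands on its foot, at rest, on the bare mat: its centre at least 50 mm in front of the garage mouth (up to 220 mm) and within 100 mm of the mat's middle line (all of step 3 and z of pin in the frame of board below 0.053 m and x of scraper in the frame of dock between -0.22 and -0.05 m and y of scraper in the frame of dock between -0.1 and 0.1 m and z of scraper in the frame of dock below 0.01 m and angle between scraper's own z axis and vertical below 0.15 rad and linear speed of scraper below 0.02 m/s); the robot touches nothing.
It fails at once if a bystander is moved by more than 30 mm (distance of any of drone, battery, spool, cutters, screwdriver, jar from where it was at the start of the episode above 0.03 m).
It fails at once if the fingers touch a chip (contact force between the fingers and chip0 above 0.5 N or contact force between the fingers and chip1 above 0.5 N or contact force between the fingers and chip2 above 0.5 N or contact force between the fingers and chip3 above 0.5 N or contact force between the fingers and chip4 above 0.5 N).
It fails at once if the fingers push the red pin (contact force between the fingers and pin above 2 N).
It also fails if it takes over 58 s, if anything falls off the work surface, if the arm or the gripper's body presses on something with over 40 N, if the wrist force passes 120 N, or if a joint passes its speed limit or range.

ROBOT

A 6-joint arm with a two-finger parallel gripper is mounted at the origin on the work surface. World frame = base frame: x ahead of the robot, y to its left, z up, the work surface at z = 0. Lengths are in mm, angles in rad, forces in N, time in s.
With the tool pointing down it reaches from about 325 to 775 mm from the base axis. Payload 9.3 kg.
Tool frame: the origin (TCP) lies midway between the tips of the shut fingers; the grasp point (between the pads) lies 19 mm behind it (grip_point_offset is the z of the grasp point in the tool frame, in mm); z points along the fingers, y is the line along which they close (so a half turn about z gives the same grasp; the last joint's range is limited). The gripper opens to 85 mm and grips with 20 to 120 N. Pads are 22 mm wide; open, the fingers measure 114 mm over their backs; the gripper's body (76 mm by 85 mm) begins 54 mm behind the grasp point. The pads swing forward as they close: fully open they stand 13 mm farther back than shut.
Start: joints at [-1.41, 0.259, 0.021, 1.334, 0, 1.418], TCP at [169.765, -523.141, 231.279] pointing down, gripper open.
Joint ranges: [-3.04, 3.04], [-0.91, 1.82], [-1.04, 1.36], [-1.92, 1.95], [-1.52, 1.45], [-3.14, 3.14]. Speed limits (rad/s): [2.22, 2.22, 2.79, 3.14, 3.14, 3.14].

INTERFACE

Orientations are given as a unit quaternion [x, y, z, w].
In Python, from station import * gives the robot as it stands.
- The arm moves only by the tool jog_arm, never from a script. Its argument "commands" is a list of rows, each an object with "fingers": the opening, from -1 (shut) to 1 (fully open); "delta_pos": the shift along the tool's x, y, z in m, a list of three; "dr": the turn, a rotation vector about the tool's x, y, z in degrees, a list of three. In form: [{"fingers": fingers, "delta_pos": [x, y, z], "dr": [wx, wy, wz]}, ...]. A call has 1 to 20 rows; each row shifts and turns the commanded pose from where the row before left it, along the tool's axes as they then stand; what a row does not reach is not made up. A row lasts 1/10 s, in which the tool goes at most 50 mm and 8.59 degrees, less where a joint would pass 70% of its speed; a pose out of reach is approached as far as the arm can. A call with a gripper value outside its range is refused whole. The fingers move at their own pace and stop on an object; the grip force is fixed at half the most. Time passes only in rows, so rows that do not move let the fingers close. It gives the time, the measured TCP pose, the force, the opening and the grip force at its end, in the units of the state.
- get_obs(): the state, without advancing time (a new reading comes with each control period).
- get_image(name): name is "scene" or "top"; returns (picture, depth): 480x640x3 uint8, red, green, blue; 480x640 float32, mm along the optical axis (not along the pixel's ray), 0 where there is no reading.
- camera_info(name): a dict with "fx", "fy", "cx", "cy" (pixels), "extrinsics" (4x4, takes a point from world to camera coordinates). Camera axes: x right, y down, z forward; pixel columns grow to the right and rows downward; lengths in mm; the calibration is good to about 2 mm. A picture is of the moment at which its call begins. camera_info takes no time and is no camera call.
- job_done(): hands the job in; it is judged then, once.
The state is a dict: "t": time; "joint_positions": joint angles; "qvel": joint speeds; "joint_torque": joint torques, N m; "tool_pos": TCP position; "tcp_rot": TCP orientation; "force": force on the tool from outside, world axes, zero at the start; "moment": the same for the moment, N m; "width": finger opening in mm; "grip_force": force on a finger pad.
Only numpy, scipy, OpenCV 4.12 (cv2) and the standard library are available. Lean on these libraries where they do the work, as an engineer would, in place of code of your own. Each camera call takes 0.05 s, during which the arm holds its last target. There are 200 camera calls.

## Working session

There is one attempt and no reset: what is moved stays moved. The work goes in short steps, Python scripts to look and compute and a tool call to move; the robot and the scene stay as the last step left them, time stands still between calls to the robot, and variables do not carry over. Pictures are saved under pics/ and viewed, at most 10 in all, crops included, and the job is handed in when it is done.

Besides the shell and the picture viewer there is one more tool, called after "Call:" as a command line: name --argument value ..., lists and objects as JSON in quotes. jog_arm: Moves the arm, as the interface text tells. Its arguments: {"type":"object","properties":{"commands":{"type":"array"}},"required":["commands"]}

```bash
ls; mkdir -p pics; python3 - <<'E'
from station import *
import cv2,numpy as np
for n in("scene","top"):
    im,d=get_image(n); cv2.imwrite(f"pics/{n}0.png",im[:,:,::-1]); np.savez(f"{n}0.npz",im=im,d=d)
    print(n,camera_info(n), (d>0).mean())
print(get_obs())
E
```

```text
pics
scene {'fx': 462.0958787699301, 'fy': 462.0958787699301, 'cx': 321.94842289473394, 'cy': 241.41340673865116, 'extrinsics': array([[-1.12420414e-01,  9.93591413e-01, -1.17368760e-02,
         5.86146142e+01],
       [ 7.69247235e-01,  7.95479359e-02, -6.33980140e-01,
        -3.72536330e+02],
       [-6.28983579e-01, -8.03008690e-02, -7.73260259e-01,
         1.65157368e+03],
       [ 0.00000000e+00,  0.00000000e+00,  0.00000000e+00,
         1.00000000e+00]])} 0.99591796875
top {'fx': 535.81184812839, 'fy': 535.81184812839, 'cx': 322.6879920462229, 'cy': 244.30409360249817, 'extrinsics': array([[-2.32943673e-02, -9.99707497e-01,  6.50332227e-03,
         8.04125016e+00],
       [-9.85184792e-01,  2.18494415e-02, -1.70098580e-01,
         5.49452558e+02],
       [ 1.69906732e-01, -1.03693130e-02, -9.85405592e-01,
         1.39841931e+03],
       [ 0.00000000e+00,  0.00000000e+00,  0.00000000e+00,
         1.00000000e+00]])} 0.9959733072916667
{'t': 0.1, 'joint_positions': array([-1.40960546e+00,  2.59137450e-01,  2.08395803e-02,  1.33369977e+00,
       -4.01157871e-06,  1.41821033e+00]), 'qvel': array([ 0.00020496, -0.00106089,  0.00325362,  0.00140673,  0.00011407,
        0.00210553]), 'joint_torque': array([ 4.92028455e-03, -5.56690836e+01,  3.45072019e+01,  1.15164678e-02,
       -1.73919893e-04,  1.40738058e-05]), 'tool_pos': array([ 169.72036962, -522.89539794,  230.72653578]), 'tcp_rot': array([ 9.87718055e-01,  1.56245587e-01, -4.59005847e-06, -6.00644746e-04]), 'force': array([ 0.49257336, -0.04713649, -0.96958663]), 'moment': array([-0.01057009,  0.03886353, -0.04752388]), 'grip_force': 0.0, 'width': 85.26347665144041}
```

View pics/scene0.png

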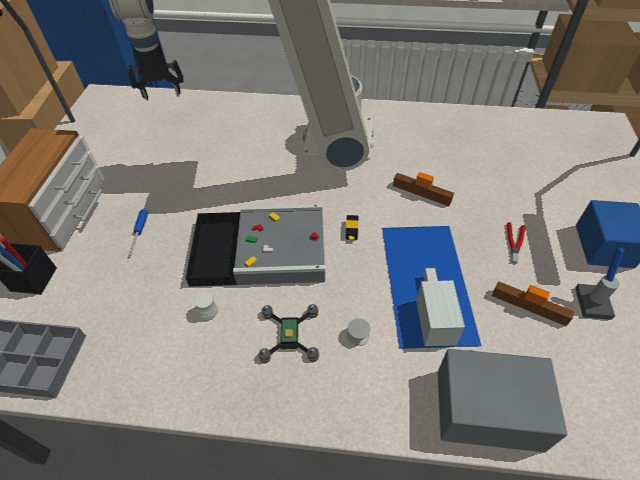

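View pics/top0.png

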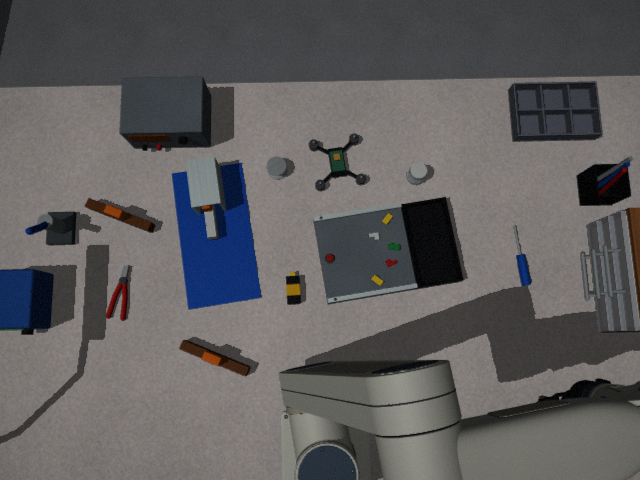

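The top view shows the white bar poking out of the garage mouth at about (211,224), with its orange handle at (206,207). The pin is at (330,258), the chips lie between about (374,219) and (396,281), and the tray is at (432,241). Three things are shaped like the scraper: brown bars at (120,215) and (215,357), and the white bar at (211,224). The white one in the garage fits the description. I'll confirm that in a crop while I measure.

```bash
cat > h.py <<'E'
from station import *
import cv2,numpy as np
from scipy.spatial.transform import Rotation as R
def cam(n):
    c=camera_info(n);K=np.array([[c["fx"],0,c["cx"]],[0,c["fy"],c["cy"]],[0,0,1]]);return K,np.array(c["extrinsics"])
def ray(n,uv,z):
    K,E=cam(n);uv=np.atleast_2d(uv).astype(float)
    d=(np.linalg.inv(K)@np.c_[uv,np.ones(len(uv))].T).T@E[:3,:3]; o=-E[:3,:3].T@E[:3,3]
    return o+d*((z-o[2])/d[:,2])[:,None]
def tri(a,ua,b,ub):
    Ka,Ea=cam(a);Kb,Eb=cam(b)
    X=cv2.triangulatePoints(Ka@Ea[:3],Kb@Eb[:3],np.float64(ua).reshape(2,1),np.float64(ub).reshape(2,1));return (X[:3]/X[3]).ravel()
def proj(n,P):
    K,E=cam(n);q=(np.atleast_2d(P)@E[:3,:3].T+E[:3,3])@K.T;return q[:,:2]/q[:,2:]
def cloud(n,d):
    K,E=cam(n);v,u=np.mgrid[:480,:640]
    c=np.dstack([(u-K[0,2])/K[0,0]*d,(v-K[1,2])/K[1,1]*d,d]);return (c-E[:3,3])@E[:3,:3]
def blobs(m,amin=8):
    n,l,s,c=cv2.connectedComponentsWithStats(m.astype(np.uint8));return [(c[i].round(1),s[i,4],l==i) for i in range(1,n) if s[i,4]>=amin]
E
python3 - <<'E'
from h import *
S={n:np.load(n+"0.npz") for n in("scene","top")}
t=S["top"]["im"];crop=np.hstack([cv2.resize(t[140:320,160:290],(390,540),interpolation=cv2.INTER_CUBIC),cv2.resize(S["scene"]["im"][220:360,380:480],(386,540),interpolation=cv2.INTER_CUBIC)])
cv2.imwrite("pics/crop.png",crop[:,:,::-1])
for n in S:
    im=S[n]["im"];hsv=cv2.cvtColor(im,cv2.COLOR_RGB2HSV);H,s,V=cv2.split(hsv);P=cloud(n,S[n]["d"])
    roi=np.zeros(H.shape,bool)
    if n=="top": roi[150:310,165:470]=1
    else: roi[200:350,180:480]=1
    masks=dict(red=((H<6)|(H>174))&(s>150)&(V>80),yellow=(H>20)&(H<33)&(s>150)&(V>100),green=(H>50)&(H<80)&(s>120)&(V>50),orange=(H>=6)&(H<19)&(s>170)&(V>90),blue=(H>100)&(H<125)&(s>150))
    for k,m in masks.items():
        for c,a,l in blobs(m&roi,10):
            p=P[l];print(n,k,c,a,np.median(p,0).round(1))
    x,y,z=P[...,0],P[...,1],P[...,2]
    # height layers
    for k,zz in dict(board=(46,54),rails=(59,66),roof=(88,98),bar=(38,48)).items():
        for c,a,l in blobs((z>zz[0])&(z<zz[1])&roi,60):
            q=P[l];r=cv2.minAreaRect(np.float32(q[:,:2]));print(n,k,c,a,"medz",np.median(q[:,2]).round(1),"rect",np.round(r[0],1),np.round(r[1],1),round(r[2],2))
E
```

```text
scene red [257.9 227.2] 44 [ 498.  -183.5   57.8]
scene red [314.2 235.5] 32 [514.4 -21.5  61.5]
scene yellow [274.5 216.3] 48 [ 452.6 -144.7   56.6]
scene yellow [351.6 223.6] 94 [433.1  79.   28.8]
scene yellow [351.3 237.8] 23 [478.3  79.8  17.5]
scene yellow [250.6 261. ] 63 [ 618.5 -180.    57.1]
scene green [251.  238.7] 57 [ 542.3 -195.2   57. ]
scene green [284.  330.5] 24 [794.7 -63.4  25.1]
scene green [294.4 332.1] 18 [797.7 -36.2  24.9]
scene blue [422.9 278.1] 6055 [562.7 264.3   3.4]
scene board [280.6 238.5] 4294 medz 50.0 rect [ 520.5 -118.5] [209.5 240.1] 8.17
scene board [303.7 271.6] 62 medz 50.6 rect [632.3 -34.4] [ 5.1 84.3] 9.7
scene board [265.4 272.9] 78 medz 49.8 rect [ 647.5 -133.4] [  6.  105.3] 7.57
scene rails [281. 207.] 289 medz 61.8 rect [ 417.1 -133.4] [ 18.2 238. ] 8.53
scene rails [278.4 268.3] 371 medz 61.9 rect [ 637.2 -100.9] [ 17.3 238.9] 8.35
scene rails [202.4 299.6] 134 medz 60.5 rect [ 751.8 -273.6] [41.2 43.5] 50.13
scene roof [441.5 304.7] 1587 medz 93.2 rect [720.8 310.5] [133.6  79.7] 8.28
scene bar [192.9 238.8] 61 medz 40.0 rect [ 547.
[... 1204 characters left out ...]
 92.0 rect [718.5 312.7] [132.9  79.1] 8.11
top bar [276.2 166.4] 166 medz 40.5 rect [774.1 119.3] [50.5 52.2] 80.78
top bar [209.8 223.6] 230 medz 42.1 rect [615.4 301.5] [75.5 26.2] 8.3
top bar [372.8 222.5] 186 medz 46.3 rect [ 606.7 -147.4] [101.6  53.6] 68.53
top bar [344.8 227.1] 95 medz 46.4 rect [591.8 -63.3] [36.  69.9] 38.36
top bar [359.7 254.2] 155 medz 46.2 rect [524.6 -99. ] [98.4 60.5] 12.31
top bar [330.5 248.6] 118 medz 46.1 rect [540.3 -25.7] [46.3 67.6] 8.2
top bar [371.8 250.4] 83 medz 46.2 rect [ 529.8 -136.3] [25.8 66.7] 29.69
top bar [377.8 261.5] 63 medz 46.4 rect [ 497.4 -151.8] [29.2 49.3] 68.01
top bar [353.  283.5] 80 medz 46.8 rect [443.  -82.1] [39.2 60.8] 61.58
```

View pics/crop.png

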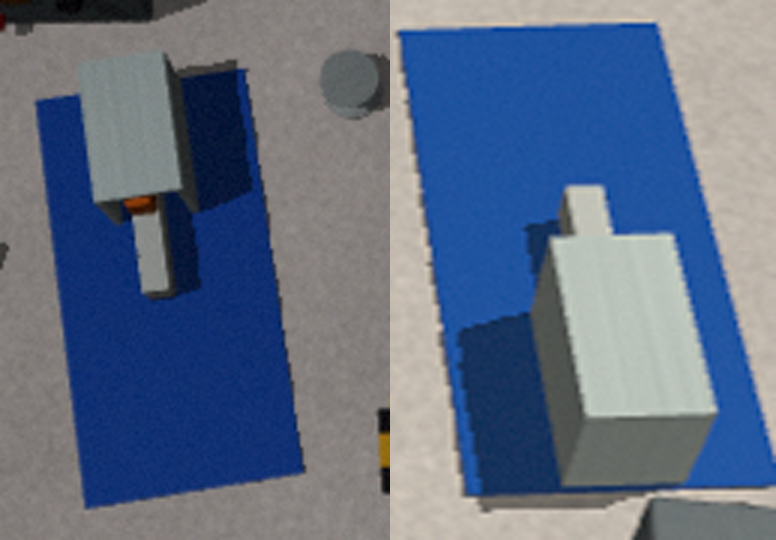

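The crop confirms it: the white bar sticks out of the garage mouth, with its end at about (155,290) in the left crop, and the orange handle sits just under the roof at (140,205). The scraper, dock and board are all turned about 8.3°. I'll turn the tool first, going the way that keeps joint 6 inside its range.

Call:
jog_arm --commands '[{"fingers":1,"delta_pos":[0,0,0],"dr":[0,0,-8.52]},{"fingers":1,"delta_pos":[0,0,0],"dr":[0,0,-8.52]},{"fingers":1,"delta_pos":[0,0,0],"dr":[0,0,-8.52]},{"fingers":1,"delta_pos":[0,0,0],"dr":[0,0,-8.52]},{"fingers":1,"delta_pos":[0,0,0],"dr":[0,0,-8.52]},{"fingers":1,"delta_pos":[0,0,0],"dr":[0,0,-8.52]},{"fingers":1,"delta_pos":[0,0,0],"dr":[0,0,-8.52]},{"fingers":1,"delta_pos":[0,0,0],"dr":[0,0,-8.52]},{"fingers":1,"delta_pos":[0,0,0],"dr":[0,0,-8.52]},{"fingers":1,"delta_pos":[0,0,0],"dr":[0,0,-8.52]},{"fingers":1,"delta_pos":[0,0,0],"dr":[0,0,-8.52]},{"fingers":1,"delta_pos":[0,0,0],"dr":[0,0,-8.52]},{"fingers":1,"delta_pos":[0,0,0],"dr":[0,0,-8.52]},{"fingers":1,"delta_pos":[0,0,0],"dr":[0,0,-8.52]},{"fingers":1,"delta_pos":[0,0,0],"dr":[0,0,-8.52]},{"fingers":1,"delta_pos":[0,0,0],"dr":[0,0,-8.52]},{"fingers":1,"delta_pos":[0,0,0],"dr":[0,0,-8.52]},{"fingers":1,"delta_pos":[0,0,0],"dr":[0,0,-8.52]},{"fingers":1,"delta_pos":[0,0,0],"dr":[0,0,-8.52]},{"fingers":1,"delta_pos":[0,0,0],"dr":[0,0,-8.52]}]'

```text
t: 2.1
tool_pos: [169.7, -523.0, 230.9]
tcp_rot: [-0.076, 0.997, 0.0, -0.0]
force: [-0.4, -0.4, -1.1]
width: 85.7
grip_force: 0.0
```

```bash
cat >> h.py <<'E'
def togo(p):
    o=get_obs();r=R.from_quat(o["tcp_rot"]);x=r.as_matrix()[:,0]
    print("t",round(o["t"],2),"tcp",o["tool_pos"].round(1),"yaw",np.degrees(np.arctan2(x[1],x[0])).round(2),"down",r.as_matrix()[2,2].round(4),"F",o["force"].round(1),"w",round(o["width"],1),"q",o["joint_positions"].round(2))
    print("tool delta",r.inv().apply(np.array(p)-o["tool_pos"]).round(1))
E
python3 -c "
from h import *
togo([600,298,100])"
```

```text
t 2.1 tcp [ 169.7 -523.   230.9] yaw -171.27 down -1.0 F [-0.4 -0.4 -1.1] w 85.7 q [-1.41  0.26  0.02  1.33 -0.   -1.56]
tool delta [-549.9  746.1  131.5]
```

Call:
jog_arm --commands '[{"fingers":1,"delta_pos":[-0.028,0.038,0.004],"dr":[0,0,0.35]},{"fingers":1,"delta_pos":[-0.029,0.0393,0.004],"dr":[0,0,0]},{"fingers":1,"delta_pos":[-0.029,0.0393,0.004],"dr":[0,0,0]},{"fingers":1,"delta_pos":[-0.029,0.0393,0.004],"dr":[0,0,0]},{"fingers":1,"delta_pos":[-0.029,0.0393,0.004],"dr":[0,0,0]},{"fingers":1,"delta_pos":[-0.029,0.0393,0.004],"dr":[0,0,0]},{"fingers":1,"delta_pos":[-0.029,0.0393,0.004],"dr":[0,0,0]},{"fingers":1,"delta_pos":[-0.029,0.0393,0.004],"dr":[0,0,0]},{"fingers":1,"delta_pos":[-0.029,0.0393,0.004],"dr":[0,0,0]},{"fingers":1,"delta_pos":[-0.029,0.0393,0.004],"dr":[0,0,0]},{"fingers":1,"delta_pos":[-0.029,0.0393,0.004],"dr":[0,0,0]},{"fingers":1,"delta_pos":[-0.029,0.0393,0.004],"dr":[0,0,0]},{"fingers":1,"delta_pos":[-0.029,0.0393,0.004],"dr":[0,0,0]},{"fingers":1,"delta_pos":[-0.029,0.0393,0.004],"dr":[0,0,0]},{"fingers":1,"delta_pos":[-0.029,0.0393,0.004],"dr":[0,0,0]},{"fingers":1,"delta_pos":[-0.029,0.0393,0.004],"dr":[0,0,0]},{"fingers":1,"delta_pos":[-0.029,0.0393,0.004],"dr":[0,0,0]},{"fingers":1,"delta_pos":[-0.029,0.0393,0.004],"dr":[0,0,0]},{"fingers":1,"delta_pos":[-0.029,0.0393,0.004],"dr":[0,0,0]},{"fingers":1,"delta_pos":[0,0,0],"dr":[0,0,0]}]'

```text
t: 4.1
tool_pos: [611.0, 296.5, 152.1]
tcp_rot: [-0.072, 0.997, 0.0, -0.001]
force: [-0.8, 0.1, -0.2]
width: 85.7
grip_force: 0.0
```

```bash
python3 -c "
from h import *
togo([600,298,11])
im,d=get_image('top');P=cloud('top',d)
roi=np.zeros(d.shape,bool);roi[200:250,190:235]=1
m=(P[...,2]>38)&(P[...,2]<48)&roi
for c,a,l in blobs(m,40):
  r=cv2.minAreaRect(np.float32(P[l][:,:2]));print(c,a,r,np.median(P[l],0))
"
```

```text
t 4.1 tcp [611.  296.5 152.1] yaw -171.76 down -1.0 F [-0.8  0.1 -0.2] w 85.7 q [0.33 0.51 0.21 1.27 0.   0.18]
tool delta [ 10.3   3.  141.1]
[211.  223.6] 124 ((608.9649047851562, 299.9610290527344), (63.58674240112305, 25.474184036254883), 9.915522575378418) [616.59984474 296.68133681  42.56065068]
```

Call:
jog_arm --commands '[{"fingers":1,"delta_pos":[0.005,0.0015,0.025],"dr":[0,0,0]},{"fingers":1,"delta_pos":[0.005,0.0015,0.025],"dr":[0,0,0]},{"fingers":1,"delta_pos":[0,0,0.025],"dr":[0,0,0]},{"fingers":1,"delta_pos":[0,0,0.025],"dr":[0,0,0]},{"fingers":1,"delta_pos":[0,0,0.02],"dr":[0,0,0]},{"fingers":1,"delta_pos":[0,0,0.02],"dr":[0,0,0]},{"fingers":1,"delta_pos":[0,0,0],"dr":[0,0,0]},{"fingers":-1,"delta_pos":[0,0,0],"dr":[0,0,0]},{"fingers":-1,"delta_pos":[0,0,0],"dr":[0,0,0]},{"fingers":-1,"delta_pos":[0,0,0],"dr":[0,0,0]},{"fingers":-1,"delta_pos":[0,0,0],"dr":[0,0,0]},{"fingers":-1,"delta_pos":[0,0,0],"dr":[0,0,0]},{"fingers":-1,"delta_pos":[0,0,0],"dr":[0,0,0]},{"fingers":-1,"delta_pos":[0,0,0],"dr":[0,0,0]}]'

```text
t: 5.55
tool_pos: [600.2, 293.8, 16.5]
tcp_rot: [-0.07, 0.998, 0.0, 0.001]
force: [-1.1, 0.1, 6.2]
width: 25.2
grip_force: 60.4
```

Call:
jog_arm --commands '[{"fingers":-1,"delta_pos":[0.005,0,0],"dr":[0,0,0]},{"fingers":-1,"delta_pos":[0.01,0,0],"dr":[0,0,0]},{"fingers":-1,"delta_pos":[0.015,0,0],"dr":[0,0,0]},{"fingers":-1,"delta_pos":[0.015,0,0],"dr":[0,0,0]},{"fingers":-1,"delta_pos":[0.015,0,0],"dr":[0,0,0]},{"fingers":-1,"delta_pos":[0.015,0,0],"dr":[0,0,0]},{"fingers":-1,"delta_pos":[0.015,0,0],"dr":[0,0,0]},{"fingers":-1,"delta_pos":[0.015,0,0],"dr":[0,0,0]},{"fingers":-1,"delta_pos":[0.015,0,0],"dr":[0,0,0]},{"fingers":-1,"delta_pos":[0.015,0,0],"dr":[0,0,0]},{"fingers":-1,"delta_pos":[0.015,0,0],"dr":[0,0,0]},{"fingers":-1,"delta_pos":[0,0,0],"dr":[0,0,0]},{"fingers":-1,"delta_pos":[0,0,0],"dr":[0,0,0]}]'

```text
t: 6.85
tool_pos: [449.8, 272.5, 16.4]
tcp_rot: [-0.07, 0.998, 0.0, -0.0]
force: [-8.4, -1.8, 16.1]
width: 25.1
grip_force: 61.4
```

```bash
python3 -c "
from h import *
togo([600,298,11])
for n in ('scene','top'):
  im,d=get_image(n);P=cloud(n,d);cv2.imwrite(f'pics/{n}1.png',im[:,:,::-1])
  h=cv2.cvtColor(im,cv2.COLOR_RGB2HSV);m=(h[...,0]>=6)&(h[...,0]<19)&(h[...,1]>150)&(h[...,2]>80)
  for c,a,l in blobs(m,15): print(n,c,a,np.median(P[l],0).round(1))
"
```

```text
t 6.85 tcp [449.8 272.5  16.4] yaw -171.94 down -1.0 F [-8.4 -1.8 16.1] w 25.1 q [ 0.38  0.38 -0.4   0.79  0.    0.24]
tool delta [-152.3    4.1    5.4]
scene [ 31.4 163. ] 3226 [ 447.3 -812.7  199.2]
scene [404.3 178. ] 93 [234.9 227.9  40.8]
scene [447.9 193.6] 47 [290.6 360.9  40.4]
scene [426.1 246.6] 194 [537.  282.3  77.6]
scene [ 46.8 246.7] 15 [ 599.6 -784.8   19.1]
scene [508.6 289.2] 178 [626.2 495.   40.1]
scene [545.3 300.9] 547 [662.2 564.8  53.1]
top [336.7 156.7] 26 [800.4 -50.5  30.3]
top [112.3 210.9] 150 [647.6 555.   74.6]
top [636.  232.2] 227 [ 551.4 -762.4  199. ]
top [214.2 254.2] 97 [524.4 281.3  77.6]
```

Call:
jog_arm --commands '[{"fingers":1,"delta_pos":[0,0,0],"dr":[0,0,0]},{"fingers":1,"delta_pos":[0,0,0],"dr":[0,0,0]},{"fingers":1,"delta_pos":[0,0,0],"dr":[0,0,0]},{"fingers":1,"delta_pos":[0,0,0],"dr":[0,0,0]},{"fingers":1,"delta_pos":[0,0,-0.01],"dr":[0,0,0]},{"fingers":1,"delta_pos":[0,0,-0.03],"dr":[0,0,0]},{"fingers":1,"delta_pos":[0,0,-0.04],"dr":[0,0,0]},{"fingers":1,"delta_pos":[0,0,-0.04],"dr":[0,0,0]},{"fingers":1,"delta_pos":[0,0,0],"dr":[0,0,0]}]'

```text
t: 7.85
tool_pos: [453.5, 273.5, 141.0]
tcp_rot: [-0.07, 0.998, 0.001, 0.004]
force: [0.0, 1.2, -0.4]
width: 85.6
grip_force: 0.0
```

```bash
python3 -c "
from h import *
togo([529,282,49])
for n in ('scene','top'):
  im,d=get_image(n);P=cloud(n,d);cv2.imwrite(f'pics/{n}2.png',im[:,:,::-1])
  box=(P[...,0]>400)&(P[...,0]<680)&(P[...,1]>220)&(P[...,1]<345)
  for k,a,b in(('bar',37,48),('handle',70,84)):
    for c,s,l in blobs((P[...,2]>a)&(P[...,2]<b)&box,30): 
      r=cv2.minAreaRect(np.float32(P[l][:,:2]));print(n,k,c,s,np.round(r[0],1),np.round(r[1],1),round(r[2],1),np.median(P[l],0).round(1))
"
```

```text
t 7.85 tcp [453.5 273.5 141. ] yaw -171.97 down -1.0 F [ 0.   1.2 -0.4] w 85.6 q [ 0.38  0.26 -0.21  1.09 -0.    0.24]
tool delta [-75.2  -2.3  92.7]
scene bar [424.7 255.8] 389 [526.  282.6] [191.3  27.2] 9.6 [560.  283.6  43.1]
scene handle [426.2 244.1] 147 [527.1 283.3] [48.1 25.4] 8.2 [529.1 282.   78.3]
top bar [212.3 234.8] 219 [577.3 294.4] [78.3 26.6] 9.6 [583.1 294.8  42.1]
top bar [220.2 286.5] 95 [442.8 272.3] [28.6 26.6] 11.8 [440.9 272.1  41.9]
top handle [213.2 254.1] 154 [521.7 285.3] [48.3 24.5] 10.9 [524.8 284.   78.1]
```

View pics/scene2.png

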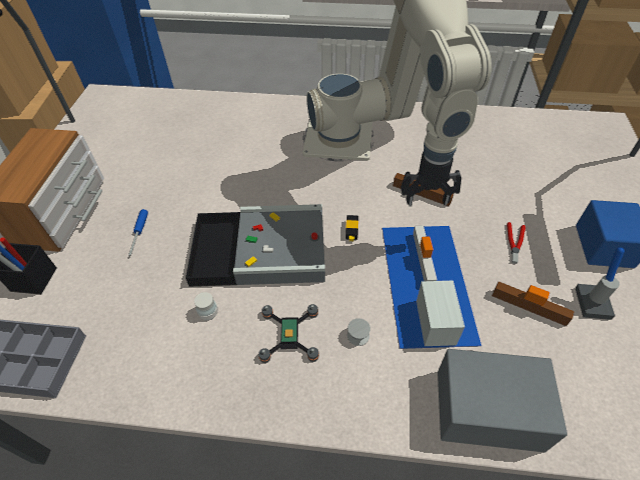

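The scraper stands upright and free on the mat, with its handle at (427,247) and the gripper clear. Next I move over the handle.

Call:
jog_arm --commands '[{"fingers":1,"delta_pos":[-0.02,0,0.005],"dr":[0,0,-1.1]},{"fingers":1,"delta_pos":[-0.03,0,0.01],"dr":[0,0,0]},{"fingers":1,"delta_pos":[-0.021,0,0.015],"dr":[0,0,0]},{"fingers":1,"delta_pos":[0,0,0.01],"dr":[0,0,0]},{"fingers":1,"delta_pos":[0,0,0],"dr":[0,0,0]},{"fingers":1,"delta_pos":[0,0,0],"dr":[0,0,0]}]'

```text
t: 8.55
tool_pos: [520.1, 283.2, 94.8]
tcp_rot: [-0.08, 0.997, -0.0, -0.001]
force: [0.1, -0.7, -0.3]
width: 85.2
grip_force: 0.0
```

```bash
python3 -c "
from h import *
togo([525,284,48])"
```

```text
t 8.55 tcp [520.1 283.2  94.8] yaw -170.86 down -1.0 F [ 0.1 -0.7 -0.3] w 85.2 q [ 0.36  0.4  -0.13  1.05  0.    0.2 ]
tool delta [-5.   0.1 46.8]
```

Call:
jog_arm --commands '[{"fingers":1,"delta_pos":[-0.003,0,0.015],"dr":[0,0,0]},{"fingers":1,"delta_pos":[-0.002,0,0.015],"dr":[0,0,0]},{"fingers":1,"delta_pos":[0,0,0.01],"dr":[0,0,0]},{"fingers":1,"delta_pos":[0,0,0.006],"dr":[0,0,0]},{"fingers":1,"delta_pos":[0,0,0],"dr":[0,0,0]},{"fingers":-1,"delta_pos":[0,0,0],"dr":[0,0,0]},{"fingers":-1,"delta_pos":[0,0,0],"dr":[0,0,0]},{"fingers":-1,"delta_pos":[0,0,0],"dr":[0,0,0]},{"fingers":-1,"delta_pos":[0,0,0],"dr":[0,0,0]},{"fingers":-1,"delta_pos":[0,0,0],"dr":[0,0,0]},{"fingers":-1,"delta_pos":[0,0,0],"dr":[0,0,0]},{"fingers":-1,"delta_pos":[0,0,0],"dr":[0,0,0]}]'

```text
t: 9.75
tool_pos: [526.4, 284.3, 49.7]
tcp_rot: [-0.08, 0.997, 0.0, 0.0]
force: [-0.5, 0.4, 5.3]
width: 23.1
grip_force: 59.7
```

```bash
python3 -c "
from h import *
togo([525,284,48])"
```

```text
t 9.75 tcp [526.4 284.3  49.7] yaw -170.87 down -1.0 F [-0.5  0.4  5.3] w 23.1 q [ 0.35  0.45 -0.18  0.95  0.    0.2 ]
tool delta [ 1.4 -0.1  1.7]
```

Call:
jog_arm --commands '[{"fingers":-1,"delta_pos":[0,0,-0.02],"dr":[0,0,0]},{"fingers":-1,"delta_pos":[0,0,-0.03],"dr":[0,0,0]},{"fingers":-1,"delta_pos":[0,0,-0.03],"dr":[0,0,0.8]},{"fingers":-1,"delta_pos":[0.0058,-0.0341,-0.02],"dr":[0,0,0]},{"fingers":-1,"delta_pos":[0.0058,-0.0341,0],"dr":[0,0,0]},{"fingers":-1,"delta_pos":[0.0058,-0.0341,0],"dr":[0,0,0]},{"fingers":-1,"delta_pos":[0.0058,-0.0341,0],"dr":[0,0,0]},{"fingers":-1,"delta_pos":[0.0058,-0.0341,0],"dr":[0,0,0]},{"fingers":-1,"delta_pos":[0.0058,-0.0341,0],"dr":[0,0,0]},{"fingers":-1,"delta_pos":[0.0058,-0.0341,0],"dr":[0,0,0]},{"fingers":-1,"delta_pos":[0.0058,-0.0341,0],"dr":[0,0,0]},{"fingers":-1,"delta_pos":[0.0058,-0.0341,0],"dr":[0,0,0]},{"fingers":-1,"delta_pos":[0.0058,-0.0341,0],"dr":[0,0,0]},{"fingers":-1,"delta_pos":[0,0,0],"dr":[0,0,0]},{"fingers":-1,"delta_pos":[0,0,0],"dr":[0,0,0]},{"fingers":-1,"delta_pos":[0,0,0],"dr":[0,0,0]}]'

```text
t: 11.35
tool_pos: [518.0, -61.1, 148.9]
tcp_rot: [-0.073, 0.997, 0.0, -0.0]
force: [0.1, 0.5, -2.8]
width: 22.8
grip_force: 59.8
```

```bash
python3 -c "
from h import *
togo([518.5,-61.6,98])
for n in ('scene','top'):
  im,d=get_image(n);P=cloud(n,d);cv2.imwrite(f'pics/{n}3.png',im[:,:,::-1])
  box=(P[...,0]>400)&(P[...,0]<680)&(P[...,1]>-110)&(P[...,1]<0)
  for k,a,b in(('bar',134,148),('rail',58,66),('board',47,53)):
    for c,s,l in blobs((P[...,2]>a)&(P[...,2]<b)&box,30): 
      r=cv2.minAreaRect(np.float32(P[l][:,:2]));print(n,k,c,s,np.round(r[0],1),np.round(r[1],1),round(r[2],1),np.median(P[l],0).round(1))
"
```

```text
t 11.35 tcp [518.  -61.1 148.9] yaw -171.66 down -1.0 F [ 0.1  0.5 -2.8] w 22.8 q [-0.28  0.25 -0.21  1.12  0.   -0.42]
tool delta [-0.5 -0.6 50.9]
scene bar [298.6 231.8] 250 [566.  -54.1] [93.8 25.2] 6.5 [575.  -52.3 142. ]
scene rail [313.8 206.5] 41 [405.5 -35.8] [11.2 35.2] 7.2 [405.9 -36.2  61.7]
scene rail [296.  267.8] 188 [630.6 -55.1] [ 17.6 109.9] 7.8 [630.7 -57.4  61.5]
scene board [302.4 241.1] 1402 [511.9 -55.1] [220.3 109.7] 0.1 [535.9 -45.3  50.1]
scene board [284.9 272.2] 30 [639.3 -82.6] [ 4.2 50.1] 6.8 [639.4 -86.6  50.5]
top board [322.5 225.9] 34 [597.7  -6.4] [10.9 36.4] 88.7 [600.6  -3.9  50.4]
```

View pics/scene3.png

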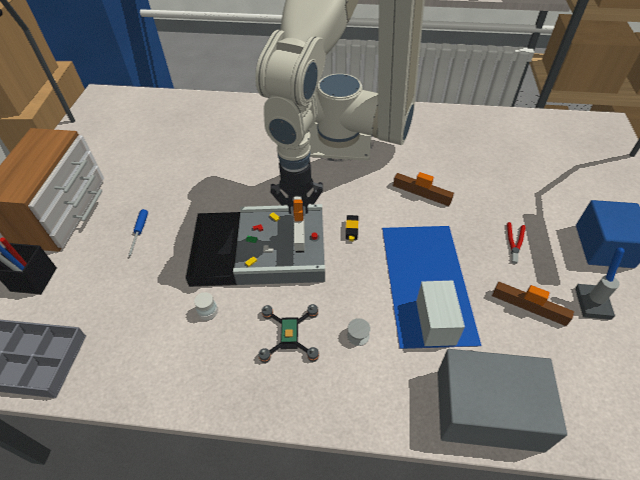

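The scraper hangs level over the lane between the pin (315,236) and the chips, with its bar end at about (299,249). Next I lower it to the board.

Call:
jog_arm --commands '[{"fingers":-1,"delta_pos":[0,0,0.015],"dr":[0,0,0]},{"fingers":-1,"delta_pos":[0,0,0.015],"dr":[0,0,0]},{"fingers":-1,"delta_pos":[0,0,0.01],"dr":[0,0,0]},{"fingers":-1,"delta_pos":[0,0,0.006],"dr":[0,0,0]},{"fingers":-1,"delta_pos":[0,0,0.004],"dr":[0,0,0]},{"fingers":-1,"delta_pos":[0,0,0.002],"dr":[0,0,0]},{"fingers":-1,"delta_pos":[0,0,0],"dr":[0,0,0]},{"fingers":-1,"delta_pos":[0,0,0],"dr":[0,0,0]}]'

```text
t: 12.25
tool_pos: [518.5, -61.7, 97.7]
tcp_rot: [-0.073, 0.997, -0.0, 0.0]
force: [-0.6, -0.0, -3.0]
width: 22.7
grip_force: 59.9
```

Call:
jog_arm --commands '[{"fingers":-1,"delta_pos":[0,0,0.001],"dr":[0,0,0]},{"fingers":-1,"delta_pos":[0,0,0],"dr":[0,0,0]},{"fingers":-1,"delta_pos":[0,0,0],"dr":[0,0,0]}]'

```text
t: 12.55
tool_pos: [518.5, -61.7, 96.7]
tcp_rot: [-0.073, 0.997, -0.0, 0.0]
force: [0.8, 0.2, 1.8]
width: 23.1
grip_force: 60.3
```

Call:
jog_arm --commands '[{"fingers":-1,"delta_pos":[0,0,0.001],"dr":[0,0,0]},{"fingers":-1,"delta_pos":[0,0,0],"dr":[0,0,0]},{"fingers":-1,"delta_pos":[0,0,0],"dr":[0,0,0]}]'

```text
t: 12.85
tool_pos: [518.6, -61.7, 96.6]
tcp_rot: [-0.073, 0.997, -0.0, 0.001]
force: [-3.5, 1.8, 11.7]
width: 23.0
grip_force: 61.9
```

Call:
jog_arm --commands '[{"fingers":-1,"delta_pos":[0,-0.006,0],"dr":[0,0,0]},{"fingers":-1,"delta_pos":[0,-0.01,0],"dr":[0,0,0]},{"fingers":-1,"delta_pos":[0,-0.01,0],"dr":[0,0,0]},{"fingers":-1,"delta_pos":[0,-0.01,0],"dr":[0,0,0]},{"fingers":-1,"delta_pos":[0,-0.01,0],"dr":[0,0,0]},{"fingers":-1,"delta_pos":[0,-0.01,0],"dr":[0,0,0]},{"fingers":-1,"delta_pos":[0,-0.01,0],"dr":[0,0,0]},{"fingers":-1,"delta_pos":[0,-0.01,0],"dr":[0,0,0]},{"fingers":-1,"delta_pos":[0,-0.01,0],"dr":[0,0,0]},{"fingers":-1,"delta_pos":[0,-0.01,0],"dr":[0,0,0]},{"fingers":-1,"delta_pos":[0,-0.01,0],"dr":[0,0,0]},{"fingers":-1,"delta_pos":[0,-0.01,0],"dr":[0,0,0]},{"fingers":-1,"delta_pos":[0,-0.01,0],"dr":[0,0,0]},{"fingers":-1,"delta_pos":[0,-0.01,0],"dr":[0,0,0]},{"fingers":-1,"delta_pos":[0,-0.01,0],"dr":[0,0,0]},{"fingers":-1,"delta_pos":[0,-0.01,0],"dr":[0,0,0]}]'

```text
t: 14.45
tool_pos: [541.4, -215.2, 96.7]
tcp_rot: [-0.073, 0.997, 0.001, 0.001]
force: [-1.7, 7.9, 12.5]
width: 23.4
grip_force: 62.0
```

```bash
cat >> h.py <<'E'
C=np.array([526.5,-116]);BX=np.array([.146,-.989]);BY=np.array([.989,.146])
def chips(tag):
  for n in ('scene','top'):
    im,d=get_image(n);P=cloud(n,d);cv2.imwrite(f'pics/{n}{tag}.png',im[:,:,::-1])
    q=P[...,:2]-C;bx,by=q@BX,q@BY
    roi=(bx>-118)&(bx<245)&(abs(by)<114)
    h=cv2.cvtColor(im,cv2.COLOR_RGB2HSV);H,s,V=cv2.split(h)
    for k,m in dict(red=((H<6)|(H>174))&(s>150)&(V>60),yellow=(H>20)&(H<33)&(s>150)&(V>70),green=(H>50)&(H<80)&(s>120)&(V>40),white=(s<60)&(V>140)).items():
      for c,a,l in blobs(m&roi,8): print(n,k,c,a,"bx by z",np.median(bx[l]).round(),np.median(by[l]).round(),np.median(P[l][:,2]).round(1))
E
python3 -c "
from h import *
togo([518.5,-61.6,98]);o=get_obs();q=o['tool_pos'][:2]-C;print(q@BX,q@BY)
chips('4')"
```

```text
t 14.45 tcp [ 541.4 -215.2   96.7] yaw -171.62 down -1.0 F [-1.7  7.9 12.5] w 23.4 q [-0.52  0.38 -0.15  1.04  0.   -0.67]
tool delta [  0.3 155.3  -1.1]
100.28971227853592 0.2931822882564834
scene red [314.2 235.6] 33 bx by z -94.0 3.0 61.6
scene yellow [233.5 264.3] 48 bx by z 122.0 92.0 57.5
scene green [232.9 241.6] 45 bx by z 131.0 9.0 52.3
scene white [236.8  50.3] 3998 bx by z 44.0 -51.0 579.1
scene white [225.8  95.1] 57 bx by z 69.0 33.0 529.0
scene white [202.2 152.4] 101 bx by z 149.0 12.0 373.3
scene white [235.1 133. ] 32 bx by z 64.0 11.0 425.0
scene white [233.9 143.6] 144 bx by z 71.0 21.0 402.3
scene white [223.1 151.5] 8 bx by z 91.0 53.0 405.7
scene white [235.3 161.4] 63 bx by z 76.0 22.0 352.0
scene white [238.4 172.1] 45 bx by z 72.0 18.0 317.3
scene white [293.6 206.6] 120 bx by z -40.0 -109.0 62.4
scene white [241.7 247. ] 223 bx by z 97.0 58.0 89.5
scene white [278.  267.4] 281 bx by z 5.0 109.0 61.4
top red [329.5 257.5] 32 bx by z -96.0 -2.0 61.2
```

Call:
jog_arm --commands '[{"fingers":-1,"delta_pos":[0,-0.008,0],"dr":[0,0,0]},{"fingers":-1,"delta_pos":[0,-0.008,0],"dr":[0,0,0]},{"fingers":-1,"delta_pos":[0,-0.008,0],"dr":[0,0,0]},{"fingers":-1,"delta_pos":[0,-0.004,-0.001],"dr":[0,0,0]},{"fingers":-1,"delta_pos":[0,0,-0.001],"dr":[0,0,0]},{"fingers":-1,"delta_pos":[0,0,0],"dr":[0,0,0]}]'

```text
t: 15.15
tool_pos: [544.7, -243.6, 97.0]
tcp_rot: [-0.072, 0.997, 0.0, -0.0]
force: [-0.6, 0.0, -2.7]
width: 22.9
grip_force: 60.0
```

```bash
python3 -c "
from h import *
togo([518.5,-61.6,98]);o=get_obs();q=o['tool_pos'][:2]-C;print(q@BX,q@BY)
chips('5')
im=cv2.imread('pics/scene5.png');cv2.imwrite('pics/crop5.png',cv2.resize(im[190:300,170:340],(765,495),interpolation=cv2.INTER_CUBIC))"
```

```text
t 15.15 tcp [ 544.7 -243.6   97. ] yaw -171.69 down -1.0 F [-0.6  0.  -2.7] w 22.9 q [-0.56  0.4  -0.11  1.05 -0.   -0.71]
tool delta [ -0.4 183.9  -0.9]
128.8522165179478 -0.6353042467783503
scene red [314.2 235.6] 33 bx by z -94.0 4.0 61.2
scene yellow [230.1 272.1] 26 bx by z 139.0 83.0 11.5
scene white [225.   49.8] 3969 bx by z 67.0 -52.0 580.2
scene white [209.4  96. ] 53 bx by z 100.0 35.0 529.7
scene white [229.7 131.2] 21 bx by z 79.0 3.0 420.6
scene white [222.9 132. ] 23 bx by z 91.0 10.0 426.9
scene white [219.  144.2] 158 bx by z 103.0 24.0 404.1
scene white [207.1 148.6] 25 bx by z 123.0 54.0 414.6
scene white [222.2 161.9] 57 bx by z 106.0 23.0 352.3
scene white [226.5 171.5] 45 bx by z 99.0 19.0 318.3
scene white [293.7 206.5] 132 bx by z -40.0 -110.0 62.3
scene white [230.2 247.4] 212 bx by z 127.0 58.0 90.0
scene white [277.7 267.4] 287 bx by z 4.0 109.0 61.3
top red [329.5 257.5] 32 bx by z -96.0 -2.0 60.9
```

View pics/crop5.png

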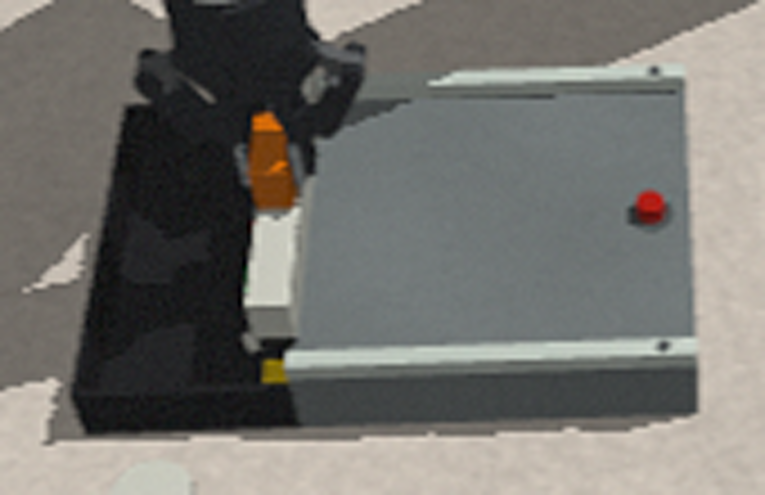

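Call:
jog_arm --commands '[{"fingers":-1,"delta_pos":[0,0,-0.02],"dr":[0,0,0]},{"fingers":-1,"delta_pos":[0,0,-0.02],"dr":[0,0,0]},{"fingers":-1,"delta_pos":[0,0.028,0],"dr":[0,0,0]},{"fingers":-1,"delta_pos":[0,0.028,0],"dr":[0,0,0]},{"fingers":-1,"delta_pos":[0,0.028,0],"dr":[0,0,0]},{"fingers":-1,"delta_pos":[0,0.028,0],"dr":[0,0,0]},{"fingers":-1,"delta_pos":[0,0.028,0],"dr":[0,0,0]},{"fingers":-1,"delta_pos":[0,0.028,0],"dr":[0,0,0]},{"fingers":-1,"delta_pos":[0,0.028,0],"dr":[0,0,0]},{"fingers":-1,"delta_pos":[0,0.028,0],"dr":[0,0,0]},{"fingers":-1,"delta_pos":[0,0,0],"dr":[0,0,0]},{"fingers":-1,"delta_pos":[0,0,0],"dr":[0,0,0]},{"fingers":-1,"delta_pos":[0,0,0],"dr":[0,0,0]}]'

```text
t: 16.55
tool_pos: [512.6, -22.5, 137.3]
tcp_rot: [-0.073, 0.997, -0.0, 0.0]
force: [0.2, 0.0, -2.0]
width: 23.0
grip_force: 60.2
```

```bash
python3 -c "
from h import *
togo([518.5,-61.6,98]);o=get_obs();q=o['tool_pos'][:2]-C;print(q@BX,q@BY)
chips('6')
im=cv2.imread('pics/scene6.png')[190:300,170:340];b=cv2.imread('pics/top6.png')[180:310,310:480]
cv2.imwrite('pics/crop6.png',np.hstack([cv2.resize(im,(400,300),interpolation=cv2.INTER_CUBIC),cv2.resize(b,(392,300),interpolation=cv2.INTER_CUBIC)]))"
```

```text
t 16.55 tcp [512.6 -22.5 137.3] yaw -171.68 down -1.0 F [ 0.2  0.  -2. ] w 23.0 q [-0.21  0.24 -0.25  1.08 -0.   -0.35]
tool delta [ -0.1 -39.5  39.3]
-94.52050731495649 -0.06189991551389795
scene red [230.1 238.7] 58 bx by z 151.0 -38.0 10.3
scene yellow [236.2 226. ] 37 bx by z 136.0 -86.0 11.6
scene yellow [230.1 272.1] 26 bx by z 139.0 82.0 12.2
scene green [229.3 251.4] 67 bx by z 148.0 9.0 10.7
scene white [303.9  48.4] 1766 bx by z -93.0 -17.0 587.1
scene white [317.4 159.4] 17 bx by z -110.0 32.0 358.7
scene white [312.6 200.3] 19 bx by z -95.0 -63.0 130.7
scene white [274.2 207.2] 94 bx by z 17.0 -109.0 62.9
scene white [313.9 234.9] 221 bx by z -95.0 56.0 130.2
scene white [278.3 267.5] 271 bx by z 3.0 109.0 61.3
top yellow [405.  215.3] 42 bx by z 135.0 88.0 10.9
top yellow [417.2 277.2] 36 bx by z 134.0 -89.0 11.5
top white [335.6 217.8] 107 bx by z -96.0 -9.0 578.1
top white [350.1 242.7] 9 bx by z -81.0 -59.0 596.0
top white [355.6 244.8] 16 bx by z -73.0 -63.0 595.5
```

View pics/crop6.png

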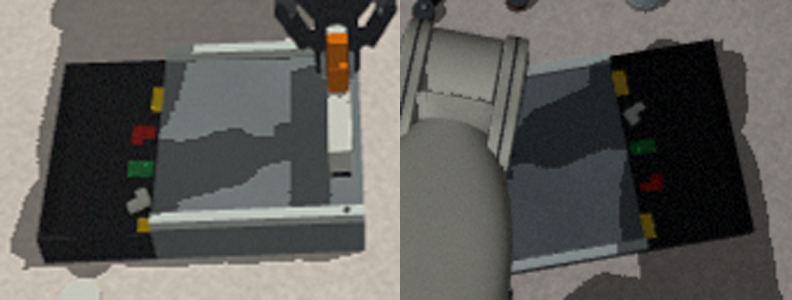

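All five chips lie on the tray floor: two yellow, one red, one green and one white, at (157,98), (143,134), (140,168), (140,200) and (145,225) in the left crop. Next I press the pin.

Call:
jog_arm --commands '[{"fingers":-1,"delta_pos":[0,0,0.012],"dr":[0,0,0]},{"fingers":-1,"delta_pos":[0,0,0.01],"dr":[0,0,0]},{"fingers":-1,"delta_pos":[0,0,0.003],"dr":[0,0,0]},{"fingers":-1,"delta_pos":[0,0,0.003],"dr":[0,0,0]},{"fingers":-1,"delta_pos":[0,0,0.003],"dr":[0,0,0]},{"fingers":-1,"delta_pos":[0,0,0.003],"dr":[0,0,0]},{"fingers":-1,"delta_pos":[0,0,0.002],"dr":[0,0,0]},{"fingers":-1,"delta_pos":[0,0,0.002],"dr":[0,0,0]},{"fingers":-1,"delta_pos":[0,0,0.002],"dr":[0,0,0]},{"fingers":-1,"delta_pos":[0,0,0.001],"dr":[0,0,0]},{"fingers":-1,"delta_pos":[0,0,0],"dr":[0,0,0]},{"fingers":-1,"delta_pos":[0,0,0],"dr":[0,0,0]}]'

```text
t: 17.85
tool_pos: [512.5, -22.1, 96.6]
tcp_rot: [-0.073, 0.997, -0.0, 0.0]
force: [-4.1, -0.1, 8.2]
width: 23.3
grip_force: 61.4
```

Call:
jog_arm --commands '[{"fingers":-1,"delta_pos":[0,0,0.001],"dr":[0,0,0]},{"fingers":-1,"delta_pos":[0,0,0.001],"dr":[0,0,0]},{"fingers":-1,"delta_pos":[0,0,0],"dr":[0,0,0]},{"fingers":-1,"delta_pos":[0,0,0],"dr":[0,0,0]}]'

```text
t: 18.25
tool_pos: [512.5, -22.0, 96.6]
tcp_rot: [-0.073, 0.997, -0.0, 0.001]
force: [-12.0, 1.3, 29.8]
width: 23.0
grip_force: 64.5
```

Call:
jog_arm --commands '[{"fingers":-1,"delta_pos":[0,0,-0.02],"dr":[0,0,0]},{"fingers":-1,"delta_pos":[0,0,-0.03],"dr":[0,0,0]},{"fingers":-1,"delta_pos":[-0.0058,0.0301,-0.01],"dr":[0,0,0]},{"fingers":-1,"delta_pos":[-0.0058,0.0301,0],"dr":[0,0,0]},{"fingers":-1,"delta_pos":[-0.0058,0.0301,0],"dr":[0,0,0]},{"fingers":-1,"delta_pos":[-0.0058,0.0301,0],"dr":[0,0,0]},{"fingers":-1,"delta_pos":[-0.0058,0.0301,0],"dr":[0,0,0]},{"fingers":-1,"delta_pos":[-0.0058,0.0301,0],"dr":[0,0,0]},{"fingers":-1,"delta_pos":[-0.0058,0.0301,0],"dr":[0,0,0]},{"fingers":-1,"delta_pos":[-0.0058,0.0301,0],"dr":[0,0,0]},{"fingers":-1,"delta_pos":[-0.0058,0.0301,0],"dr":[0,0,0]},{"fingers":-1,"delta_pos":[-0.0058,0.0301,0],"dr":[0,0,0]},{"fingers":-1,"delta_pos":[0,0,0],"dr":[0,0,0]},{"fingers":-1,"delta_pos":[0,0,0],"dr":[0,0,0]}]'

```text
t: 19.65
tool_pos: [526.0, 284.8, 153.4]
tcp_rot: [-0.073, 0.997, -0.0, -0.0]
force: [0.3, 0.0, -2.6]
width: 23.5
grip_force: 60.4
```

```bash
python3 -c "
from h import *
togo([526,284,50]); chips('7')" | grep -v white
```

```text
t 19.65 tcp [526.  284.8 153.4] yaw -171.58 down -1.0 F [ 0.3  0.  -2.6] w 23.5 q [ 0.36  0.37 -0.01  1.19  0.    0.21]
tool delta [  0.   -0.7 103.4]
scene red [230.1 238.7] 58 bx by z 151.0 -39.0 9.8
scene yellow [236.2 225.8] 35 bx by z 137.0 -86.0 12.0
scene yellow [230.1 272.1] 26 bx by z 139.0 81.0 12.0
scene green [229.2 251.4] 68 bx by z 148.0 10.0 10.9
top red [420.2 259.2] 43 bx by z 153.0 -41.0 10.9
top yellow [405.1 215.3] 47 bx by z 135.0 88.0 11.3
top yellow [416.9 277.3] 42 bx by z 133.0 -89.0 11.5
top green [415.9 243. ] 49 bx by z 151.0 5.0 11.1
```

Call:
jog_arm --commands '[{"fingers":-1,"delta_pos":[0,0,0.03],"dr":[0,0,0]},{"fingers":-1,"delta_pos":[0,0,0.03],"dr":[0,0,0]},{"fingers":-1,"delta_pos":[0,0,0.02],"dr":[0,0,0]},{"fingers":-1,"delta_pos":[0,0,0.012],"dr":[0,0,0]},{"fingers":-1,"delta_pos":[0,0,0.006],"dr":[0,0,0]},{"fingers":-1,"delta_pos":[0,0,0.003],"dr":[0,0,0]},{"fingers":-1,"delta_pos":[0,0,0.0025],"dr":[0,0,0]},{"fingers":-1,"delta_pos":[0,0,0],"dr":[0,0,0]},{"fingers":-1,"delta_pos":[0,0,0],"dr":[0,0,0]}]'

```text
t: 20.65
tool_pos: [526.6, 284.4, 51.4]
tcp_rot: [-0.073, 0.997, 0.0, 0.0]
force: [-0.0, 0.4, -1.6]
width: 22.9
grip_force: 60.3
```

```bash
python3 -c "
from h import *
togo([526,284,50])
im=cv2.imread('pics/scene7.png')[190:300,170:340];b=cv2.imread('pics/top7.png')[180:310,310:480]
p=proj('top',[512.5,-22,50])[0];q=proj('scene',[512.5,-22,50])[0];print(p,q)
for n,p in(('top',p),('scene',q)):
  I=cv2.imread(f'pics/{n}7.png');u,v=p.astype(int);print(I[v-1:v+2,u-6:u+7,::-1].mean(0).round().astype(int).tolist())
"
```

```text
t 20.65 tcp [526.6 284.4  51.4] yaw -171.67 down -1.0 F [-0.   0.4 -1.6] w 22.9 q [ 0.35  0.44 -0.18  0.95  0.    0.21]
tool delta [ 0.6 -0.3  1.4]
[329.55943986 257.56823051] [314.27972753 237.21332502]
[[31, 34, 35], [29, 31, 32], [21, 22, 23], [20, 22, 22], [18, 19, 20], [19, 22, 24], [20, 21, 22], [18, 20, 20], [16, 20, 21], [19, 22, 23], [21, 24, 24], [20, 23, 23], [31, 33, 35]]
[[67, 70, 71], [59, 63, 63], [53, 54, 55], [51, 52, 53], [50, 53, 53], [52, 54, 54], [49, 51, 53], [51, 53, 54], [50, 51, 52], [50, 52, 51], [48, 51, 50], [59, 63, 62], [65, 70, 70]]
```

The pin's place shows a plain dark disc with nothing standing proud, so it is flush. Now I set the scraper down and let go.

Call:
jog_arm --commands '[{"fingers":-1,"delta_pos":[0,0,0.001],"dr":[0,0,0]},{"fingers":-1,"delta_pos":[0,0,0.001],"dr":[0,0,0]},{"fingers":-1,"delta_pos":[0,0,0],"dr":[0,0,0]},{"fingers":1,"delta_pos":[0,0,0],"dr":[0,0,0]},{"fingers":1,"delta_pos":[0,0,0],"dr":[0,0,0]},{"fingers":1,"delta_pos":[0,0,0],"dr":[0,0,0]},{"fingers":1,"delta_pos":[0,0,0],"dr":[0,0,0]},{"fingers":1,"delta_pos":[0,0,-0.015],"dr":[0,0,0]},{"fingers":1,"delta_pos":[0,0,-0.03],"dr":[0,0,0]},{"fingers":1,"delta_pos":[0,0,-0.04],"dr":[0,0,0]},{"fingers":1,"delta_pos":[0.03,-0.02,-0.03],"dr":[0,0,0]},{"fingers":1,"delta_pos":[0.03,-0.02,0],"dr":[0,0,0]},{"fingers":1,"delta_pos":[0.03,-0.02,0],"dr":[0,0,0]},{"fingers":1,"delta_pos":[0,0,0],"dr":[0,0,0]},{"fingers":1,"delta_pos":[0,0,0],"dr":[0,0,0]}]'

```text
t: 22.15
tool_pos: [445.9, 211.6, 164.4]
tcp_rot: [-0.072, 0.997, 0.0, 0.001]
force: [-0.8, 0.0, 1.0]
width: 85.5
grip_force: 0.0
```

```bash
python3 -c "
from h import *
togo([526,284,50])
D=np.array([654.4,302.2])
for n in ('scene','top'):
  im,d=get_image(n);P=cloud(n,d);cv2.imwrite(f'pics/{n}8.png',im[:,:,::-1])
  box=(P[...,0]>400)&(P[...,0]<635)&(P[...,1]>220)&(P[...,1]<345)
  for k,a,b in(('bar',37,48),('handle',70,84)):
    for c,s,l in blobs((P[...,2]>a)&(P[...,2]<b)&box,30): 
      r=cv2.minAreaRect(np.float32(P[l][:,:2]));print(n,k,c,s,np.round(r[0],1),np.round(r[1],1),round(r[2],1),np.median(P[l],0).round(1))
chips('9')" | grep -v white
```

```text
t 22.15 tcp [445.9 211.6 164.4] yaw -171.71 down -1.0 F [-0.8  0.   1. ] w 85.5 q [ 0.27  0.19 -0.24  1.14  0.    0.13]
tool delta [-89.6  60.1 114.5]
scene bar [424.5 255.8] 390 [526.1 282.9] [191.7  27.1] 8.3 [558.7 283.   43.1]
scene handle [426.1 244.1] 140 [527.4 283.1] [47.4 25.6] 6.1 [529.1 282.1  78.7]
scene red [230.  238.7] 57 bx by z 151.0 -39.0 10.5
scene yellow [236.2 225.9] 36 bx by z 136.0 -87.0 10.9
scene yellow [230.1 272.1] 26 bx by z 138.0 83.0 11.4
scene green [229.2 251.4] 68 bx by z 148.0 9.0 10.7
top red [420.1 259.1] 42 bx by z 152.0 -41.0 11.1
top yellow [405.  215.3] 48 bx by z 136.0 88.0 10.8
top yellow [417.  277.4] 43 bx by z 133.0 -89.0 10.9
top green [416.4 243. ] 44 bx by z 151.0 5.0 11.1
```

View pics/scene8.png

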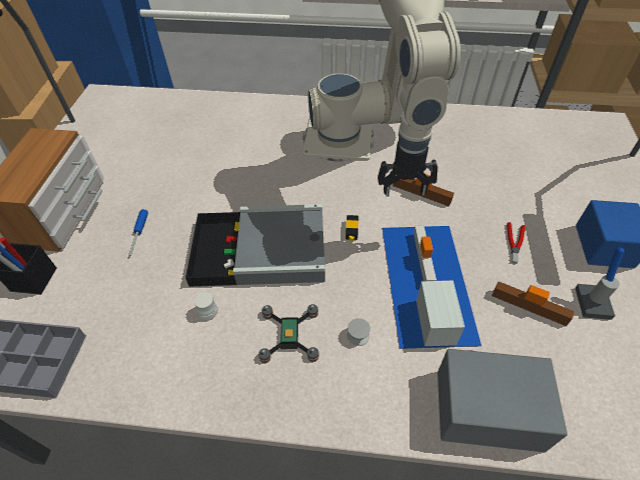

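The scraper stands free on the mat with its handle at (427,247), about 128 mm in front of the garage mouth. The chips are in the tray around (230,250), the pin is flush at (315,237), and the bystanders look untouched.

```bash
python3 -c "
from station import *
print(job_done())"
```

```text
the job is handed in; nothing more can be done
None
```

The job is handed in at about 22 s of the 58 s allowed, with no verdict returned: the last pictures show all five chips in the tray, the pin flush, the scraper standing on the bare mat about 128 mm in front of the garage mouth, and the bystanders where they were.

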